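Press the stapler into the desk case

TASK

Put the large stapler, standing on its base, into the empty stapler-shaped cutout of the open desk case, with its wide heel in the wide end, and press it down until it is fully home on the cutout's floor. Let go of it, and leave the mini stapler and the clip jar where they stand.

Things in the scene. Friction and masses are not known exactly. Their poses are not given: they have to be found in the camera images.
- stapler: Large stapler, 120 mm long, 56 tall, about 0.16 kg, upright on its base. Origin: centre of its underside; x to the nose, z up. Grey base (lowest 20 mm): heel, x -60 to -15 mm, 44 wide; nose part, x -15 to 60 mm, 26 wide. Above a thin steel magazine, a black arm at 34 to 56 mm height, 120 long, 26 wide, with a flat top: grip the arm across y; press on its top over the origin.
- pocket (a point): Empty cutout in the grey insert of the fixed case (202x188x37 mm). Point: centre of its floor, 6 mm over the desk, where the stapler's origin belongs; x to its narrow end, z up. 30 mm deep; x -67 to -8 mm is 54 wide, x -8 to 67 mm 36 wide; 6 mm bevel round the mouth. Leaf springs stop the stapler 6 to 12 mm above the floor; about 10 N more pushes it home. Other cutouts (+y) are full, 2 mm proud.
- mini_stapler: Bystander: a mini stapler of the same shape, only 68 mm long, 40 mm tall, 30 mm wide. Origin: centre of its underside, x to its nose. To be left alone.
- clip_jar: Bystander: a clear round jar of copper paper clips with an aluminium lid, 48 mm in diameter, 70 mm tall. Origin: centre of its underside. To be left alone.
Mind the look-alikes: they are no part of the job. What is shaped like the stapler but blue or green is not meant.

How it is judged:
At the end, for the whole second after the job is handed in: The stapler's origin is within 10 mm of the cutout's centre horizontally and within 4 mm of its floor in height, its length within 10 degrees of the cutout's and upright within 10 degrees, at rest and released (horizontal distance between stapler and pocket below 0.01 m and z of stapler in the frame of pocket between -0.004 and 0.004 m and angle between the x axis of stapler and the x axis of pocket, either way round below 0.175 rad and angle between stapler's own z axis and vertical below 0.175 rad and linear speed of stapler below 0.02 m/s); the robot touches nothing.
It fails at once if the mini stapler is shifted by more than 30 mm (distance of mini_stapler from where it was at the start of the episode above 0.03 m).
It fails at once if the clip jar is shifted by more than 30 mm (distance of clip_jar from where it was at the start of the episode above 0.03 m).
It also fails if it takes over 45 s, if anything falls off the work surface, if the arm or the gripper's body presses on something with over 40 N, if the wrist force passes 120 N, or if a joint passes its speed limit or range.

ROBOT

A 7-joint arm with a two-finger parallel gripper is mounted at the origin on the work surface. World frame = base frame: x ahead of the robot, y to its left, z up, the work surface at z = 0. Lengths are in m, angles in rad, forces in N, time in s.
With the tool pointing down it reaches from about 0.425 to 0.925 m from the base axis. Payload 6.8 kg.
Tool frame: the origin (TCP) lies at the very end of the fingers, on their centre line; the grasp point (between the pads) lies 19 mm behind it; z points along the fingers, y is the line along which they close (so a half turn about z gives the same grasp; the last joint's range is limited). The gripper opens to 85 mm and grips with 20 to 120 N. Pads are 22 mm wide; open, the fingers measure 114 mm over their backs; the gripper's body (76 mm by 85 mm) begins 54 mm behind the grasp point. The pads swing forward as they close: fully open they stand 13 mm farther back than shut.
Start: joints at [1, 0.477, 0.022, 1.555, -0.011, 1.109, -0.083], TCP at [0.301, -0.604, 0.231] pointing down, gripper open.
Joint ranges: [-2.96, 2.96], [-0.34, 2.1], [-1.41, 1.46], [0.24, 2.44], [-1.37, 4.51], [0.17, 1.92], [-2.96, 2.96]. Speed limits (rad/s): [2.39, 2.39, 3.14, 3.14, 3.14, 3.14, 3.14].

INTERFACE

Orientations are given as a unit quaternion [w, x, y, z].
In Python, from station import get_obs, read_camera, hand_in gives the robot as it stands.
- The arm moves only by the tool arm_command, never from a script. Its argument "commands" is one flat list of numbers, 7 for each row, row after row: the shift along the tool's x, y, z in m, then the turn, a rotation vector about the tool's x, y, z in degrees, then the opening, from 0 (shut) to 1 (fully open). In form: [tx, ty, tz, rx, ry, rz, fingers, tx, ty, tz, rx, ry, rz, fingers, ...]. A call has 1 to 8 rows; each row is the pose to reach, as a shift and turn from the pose commanded when the call began, along the tool's axes at that moment; what a row does not reach only later rows make up. A row lasts 1/10 s, in which the tool goes at most 50 mm and 8.59 degrees, less where a joint would pass 70% of its speed; a pose out of reach is approached as far as the arm can. A call with a gripper value outside its range is refused whole. The fingers move at their own pace and stop on an object; "force" is the grip in N (left out, the last holds). Time passes only in rows, so rows that repeat a pose let the fingers close. It gives the time, the measured TCP pose, the force, the opening and the grip force at its end, in the units of the state.
- get_obs(): the state, without advancing time (a new reading comes with each control period).
- read_camera(name): name is "scene" or "side" or "wrist"; returns a dict with "img" (384x512x3 uint8, red, green, blue), "camera_matrix" (3x3 intrinsics, pixels), "pose" (4x4, takes a point from camera to world coordinates). Camera axes: x right, y down, z forward; pixel columns grow to the right and rows downward; lengths in m; the calibration is good to about 2 mm. A picture is of the moment at which its call begins. There is no depth.
- hand_in(): hands the job in; it is judged then, once.
The state is a dict: "t": time; "q": joint angles; "joint_vel": joint speeds; "joint_torque": joint torques, N m; "eef_pos": TCP position; "tool_rot": TCP orientation; "contact_force": force on the tool from outside, world axes, zero at the start; "torque": the same for the moment, N m; "gripper_width": opening from 0.0 (shut) to 1.0 (fully open); "grasp_force": force on a finger pad.
Only numpy, scipy, OpenCV 4.12 (cv2) and the standard library are available. Lean on these libraries where they do the work, as an engineer would, in place of code of your own. Each camera call takes 0.05 s, during which the arm holds its last target. There are 200 camera calls.

## Working session

There is one attempt and no reset: what is moved stays moved. The work goes in short steps, Python scripts to look and compute and a tool call to move; the robot and the scene stay as the last step left them, time stands still between calls to the robot, and variables do not carry over. Pictures are saved under pics/ and viewed, at most 10 in all, crops included, and the job is handed in when it is done.

Besides the shell and the picture viewer there is one more tool, called after "Request:" as name(argument=value, ...) on one line, values as JSON. arm_command: Moves the arm, as the interface text tells. Its arguments: {"type":"object","properties":{"commands":{"type":"array","items":{"type":"number"}},"force":{"type":"number"}},"required":["commands"]}

```bash
mkdir -p pics; python3 - <<'E'
from station import *
import cv2,numpy as np
o=get_obs();print(o['eef_pos'],o['tool_rot'],o['gripper_width'])
for n in('scene','side'):
    c=read_camera(n);cv2.imwrite(f'pics/{n}0.png',c['img'][:,:,::-1]);np.savez(f'{n}0.npz',**c)
    print(n,c['camera_matrix'].round(1).tolist(),c['pose'].round(3).tolist())
E
```

```text
[ 0.30107718 -0.60345346  0.23030561] [-8.94231250e-04  9.73339174e-01  2.29368637e-01 -2.85811318e-04] 1.002045054172226
scene [[453.6, 0.0, 253.6], [0.0, 453.6, 184.6], [0.0, 0.0, 1.0]] [[-0.809, 0.422, -0.409, 0.894], [0.587, 0.567, -0.578, 0.449], [-0.012, -0.708, -0.706, 0.691], [0.0, 0.0, 0.0, 1.0]]
side [[499.1, 0.0, 250.6], [0.0, 499.1, 185.5], [0.0, 0.0, 1.0]] [[-0.997, -0.049, 0.055, 0.493], [-0.073, 0.548, -0.833, 0.846], [0.011, -0.835, -0.55, 0.65], [0.0, 0.0, 0.0, 1.0]]
```

View pics/scene0.png

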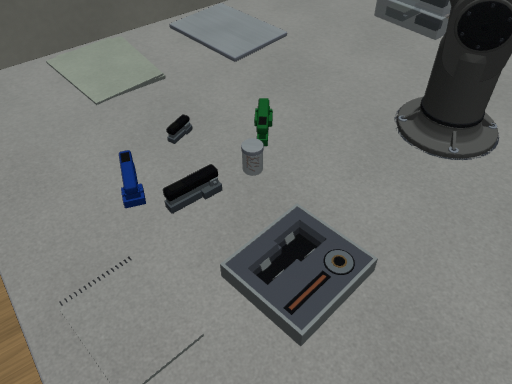

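View pics/side0.png

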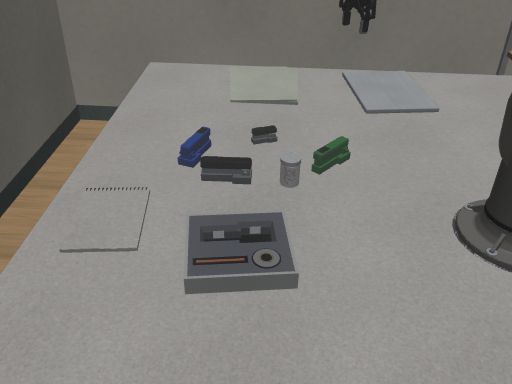

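Candidates in the scene view: grey and black large stapler (192,188), mini stapler (178,128), blue one (131,180), green one (263,120). I choose (192,188). The empty cutout is at (288,255). Next I check the choice in close crops.

```bash
python3 - <<'E'
import cv2,numpy as np
a=cv2.imread('pics/scene0.png');b=cv2.imread('pics/side0.png')
A=cv2.resize(a[155:340,155:380],None,fx=3.5,fy=3.2,interpolation=cv2.INTER_CUBIC)
A=cv2.resize(a[155:340,155:380],None,fx=3.2,fy=3.2,interpolation=cv2.INTER_CUBIC)
B=cv2.resize(b[145:295,180:310],None,fx=4,fy=4,interpolation=cv2.INTER_CUBIC)
cv2.imwrite('pics/c1.png',cv2.convertScaleAbs(A,alpha=1.8));cv2.imwrite('pics/c2.png',cv2.convertScaleAbs(B,alpha=1.8))
E
```

```text
(no output)
```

View pics/c1.png

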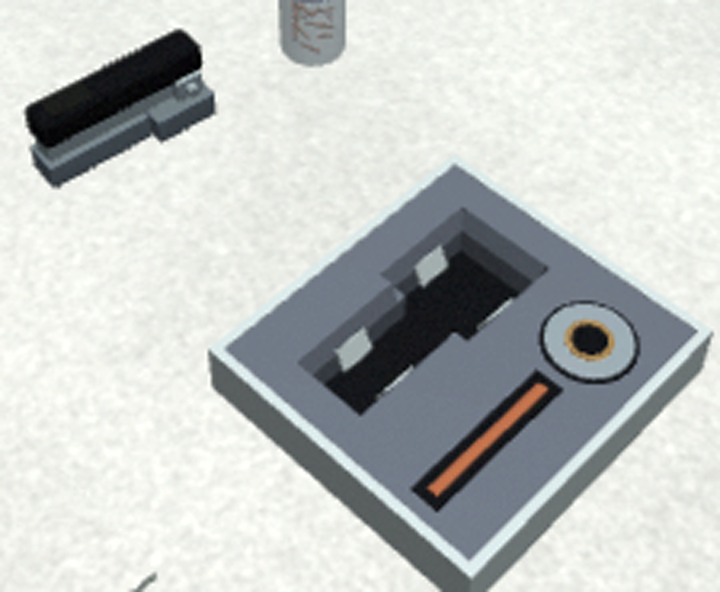

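View pics/c2.png

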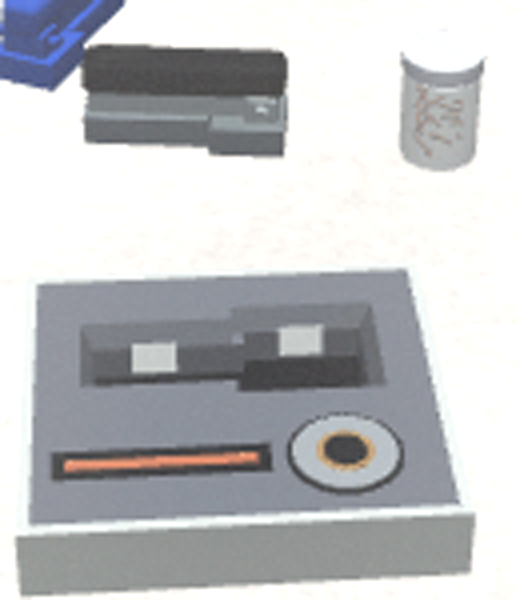

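The large stapler is grey and black, in the crop its heel (wide base) is at the right end, image (212,100) → scene (221,186). The cutout's wide end is the right/upper end, scene (310,235), so both point the same way. The cutout is empty with four springs. Now coarse positions.

```bash
cat > h.py <<'E'
import cv2,numpy as np
from scipy.spatial.transform import Rotation as R
def ray(c,uv,z):
    d=c['pose'][:3,:3]@np.linalg.inv(c['camera_matrix'])@[uv[0],uv[1],1.];p=c['pose'][:3,3]
    return p+d*(z-p[2])/d[2]
def rot(q): return R.from_quat([q[1],q[2],q[3],q[0]])
def black(img,box,th):
    x0,y0,x1,y1=box;m=np.zeros(img.shape[:2],np.uint8);m[y0:y1,x0:x1]=(img[y0:y1,x0:x1].max(2)<th)*255
    k=max(cv2.findContours(m,cv2.RETR_EXTERNAL,cv2.CHAIN_APPROX_NONE)[0],key=cv2.contourArea)
    return k[:,0]
E
python3 - <<'E'
from h import *
S=np.load('scene0.npz');D=np.load('side0.npz')
for n,c,b in(('sc',S,(155,160,225,215)),('sd',D,(195,148,258,185))):
    k=black(c['img'],b,40);r=cv2.minAreaRect(k)
    print(n,r,ray(c,r[0],.045).round(4))
    bp=cv2.boxPoints(r);print([ray(c,p,.05).round(3).tolist() for p in bp])
f=lambda x,y,s,ox,oy:(x/s+ox,y/s+oy)
for p in[(298,365),(362,414),(463,208),(549,268)]: print('scene mouth',ray(S,f(*p,3.2,155,155),.036).round(4))
for p in[(80,325),(373,304),(385,385),(82,385)]: print('side mouth',ray(D,f(*p,4,180,145),.036).round(4))
for p in[(455,163),(712,333),(472,572),(208,352)]: print('scene rim',ray(S,f(*p,3.2,155,155),.037).round(4))
for p in[(35,272),(408,269),(474,513),(17,535)]: print('side rim',ray(D,f(*p,4,180,145),.037).round(4))
o=ray(D,(250,170),0.03)
for n,c,p in(('jar',S,(253,160)),('mini',S,(178,130))):print(n,ray(c,p,.03).round(3))
E
```

```text
sc ((190.41976928710938, 182.34620666503906), (14.416638374328613, 57.705101013183594), 62.44719314575195) [ 0.6191 -0.161   0.045 ]
[[0.677, -0.174, 0.05], [0.554, -0.18, 0.05], [0.563, -0.139, 0.05], [0.683, -0.135, 0.05]]Traceback (most recent call last):
  File "<stdin>", line 4, in <module>
  File "h.py", line 9, in black
    k=max(cv2.findContours(m,cv2.RETR_EXTERNAL,cv2.CHAIN_APPROX_NONE)[0],key=cv2.contourArea)
ValueError: max() iterable argument is empty
```

```bash
python3 - <<'E'
from h import *
S=np.load('scene0.npz');D=np.load('side0.npz')
for n,c,b in(('sd',D,(195,148,258,172)),):
    k=black(c['img'],b,55);r=cv2.minAreaRect(k)
    print(n,r,ray(c,r[0],.045).round(4), [ray(c,p,.05).round(3).tolist() for p in cv2.boxPoints(r)])
f=lambda x,y,s,ox,oy:(x/s+ox,y/s+oy)
for p in[(298,365),(362,414),(463,208),(549,268)]: print('scene mouth',ray(S,f(*p,3.2,155,155),.036).round(4))
for p in[(80,325),(373,304),(385,385),(82,385)]: print('side mouth',ray(D,f(*p,4,180,145),.036).round(4))
for p in[(455,163),(712,333),(472,572),(208,352)]: print('scene rim',ray(S,f(*p,3.2,155,155),.037).round(4))
for p in[(35,272),(408,269),(474,513),(17,535)]: print('side rim',ray(D,f(*p,4,180,145),.037).round(4))
for n,c,p in(('jar',S,(253,160)),('mini',S,(178,130))):print(n,ray(c,p,.03).round(3))
E
```

```text
sd ((225.5, 162.5), (11.0, 49.0), 90.0) [ 0.6191 -0.1652  0.045 ] [[0.679, -0.177, 0.05], [0.563, -0.188, 0.05], [0.559, -0.137, 0.05], [0.671, -0.127, 0.05]]
scene mouth [0.6434 0.0745 0.036 ]
scene mouth [0.6342 0.1193 0.036 ]
scene mouth [0.5006 0.0423 0.036 ]
scene mouth [0.4902 0.1057 0.036 ]
side mouth [0.6431 0.0706 0.036 ]
side mouth [0.4985 0.0407 0.036 ]
side mouth [0.4905 0.1039 0.036 ]
side mouth [0.6349 0.1164 0.036 ]
scene rim [0.4819 0.0125 0.037 ]
scene rim [0.45   0.1923 0.037 ]
scene rim [0.6454 0.2209 0.037 ]
scene rim [0.6781 0.0392 0.037 ]
side rim [0.6728 0.0302 0.037 ]
side rim [0.4815 0.0107 0.037 ]
side rim [0.4487 0.1897 0.037 ]
side rim [0.6469 0.2202 0.037 ]
jar [ 0.468 -0.154  0.03 ]
mini [ 0.547 -0.345  0.03 ]
```

Request:
arm_command(commands=[0.24,-0.125,0,0,0,24,1,0.24,-0.125,0,0,0,24,1,0.24,-0.125,0,0,0,24,1,0.24,-0.125,0,0,0,24,1,0.24,-0.125,0,0,0,24,1,0.24,-0.125,0,0,0,24,1,0.24,-0.125,0,0,0,24,1])

```text
t: 0.8
eef_pos: [0.4634, -0.3805, 0.2309]
tool_rot: [-0.001, 1.0, 0.026, 0.0]
contact_force: [-0.2, 0.2, -0.7]
gripper_width: 1.001
grasp_force: 0.0
```

Request:
arm_command(commands=[0.167,-0.209,0,0,0,0,1,0.167,-0.209,0,0,0,0,1,0.167,-0.209,0,0,0,0,1,0.167,-0.209,0,0,0,0,1,0.167,-0.209,0,0,0,0,1,0.167,-0.209,0,0,0,0,1,0.167,-0.209,0,0,0,0,1,0.167,-0.209,0,0,0,0,1])

```text
t: 1.6
eef_pos: [0.617, -0.1711, 0.2308]
tool_rot: [0.001, 1.0, 0.021, -0.001]
contact_force: [0.1, -1.5, -0.4]
gripper_width: 1.002
grasp_force: 0.0
```

```bash
python3 - <<'E'
from h import *
from station import *
c=read_camera('wrist');np.savez('w1.npz',**c);cv2.imwrite('pics/w1.png',cv2.convertScaleAbs(c['img'][:,:,::-1],alpha=1.5))
print(c['pose'].round(3).tolist(),c['camera_matrix'].round(0).tolist());o=get_obs();print(o['eef_pos'],rot(o['tool_rot']).as_matrix().round(4).tolist())
E
```

```text
[[0.041, -0.948, -0.316, 0.699], [-0.999, -0.039, -0.014, -0.168], [0.001, 0.316, -0.949, 0.374], [0.0, 0.0, 0.0, 1.0]] [[336.0, 0.0, 255.0], [0.0, 336.0, 185.0], [0.0, 0.0, 1.0]]
[ 0.61667995 -0.17194853  0.23096884] [[0.9992, 0.0404, -0.0013], [0.0404, -0.9992, -0.0016], [-0.0014, 0.0015, -1.0]]
```

View pics/w1.png

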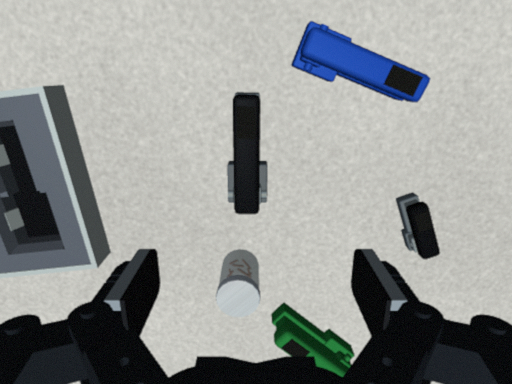

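The wrist view shows the large stapler's arm at columns 235–259, rows 93–213, heel toward the bottom. The jar is at (238,290), the case is at the left edge, and the mini is at (420,228), all clear of the finger path.

```bash
python3 - <<'E'
from h import *
c=np.load('w1.npz')
k=black(c['img'],(225,80,275,220),35);r=cv2.minAreaRect(k);b=cv2.boxPoints(r)
P=np.array([ray(c,p,.056)[:2] for p in b]);print(r,P.round(4).tolist())
i=np.argsort(P[:,0]);n=P[i[2:]].mean(0);h=P[i[:2]].mean(0)
print('heel',h,'nose',n,'mid',(n+h)/2,'len',np.linalg.norm(n-h),'yaw',np.degrees(np.arctan2(*(n-h)[::-1])))
vx,vy,x0,y0=cv2.fitLine(k,cv2.DIST_L2,0,.01,.01).ravel()
a=ray(c,(x0-vx*50,y0-vy*50),.05);e=ray(c,(x0+vx*50,y0+vy*50),.05);print(np.degrees(np.arctan2(e[1]-a[1],e[0]-a[0])))
E
```

```text
((247.0, 153.0), (118.0, 36.0), 90.0) [[0.6794, -0.1451], [0.6808, -0.1781], [0.5637, -0.1841], [0.5622, -0.1471]]
heel [ 0.56298896 -0.1655937 ] nose [ 0.68009679 -0.16163283] mid [ 0.62154287 -0.16361327] len 0.11717479466745277 yaw 1.9371417946703084
-177.75314721117178
```

Request:
arm_command(commands=[0.006,-0.008,0.05,0,0,0,1,0.006,-0.008,0.1,0,0,0,1,0.006,-0.008,0.14,0,0,0,1,0.006,-0.008,0.17,0,0,0,1,0.006,-0.008,0.19,0,0,0,1,0.006,-0.008,0.202,0,0,0,1,0.006,-0.008,0.202,0,0,0,1,0.006,-0.008,0.202,0,0,0,1], force=40)

```text
t: 2.45
eef_pos: [0.6239, -0.1619, 0.0303]
tool_rot: [0.0, 1.0, 0.021, 0.001]
contact_force: [-0.1, 0.2, 0.2]
gripper_width: 1.002
grasp_force: 0.0
```

Request:
arm_command(commands=[0,0,0,0,0,0,0,0,0,0,0,0,0,0,0,0,0,0,0,0,0,0,0,0,0,0,0,0,0,0,0,0,0,0,0,0,0,0,0,0,0,0,0,0,0,0,0,0,0,0,0,0,0,0,0,0], force=40)

```text
t: 3.25
eef_pos: [0.6239, -0.1607, 0.0298]
tool_rot: [0.0, 1.0, 0.022, 0.0]
contact_force: [-0.8, 0.4, 5.5]
gripper_width: 0.301
grasp_force: 45.7
```

Request:
arm_command(commands=[0,0,-0.03,0,0,0,0,0,0,-0.07,0,0,0,0,0,0,-0.11,0,0,0,0,-0.01,-0.03,-0.14,0,0,-2,0,-0.02,-0.07,-0.14,0,0,-4,0,-0.03,-0.11,-0.14,0,0,-6.4,0,-0.035,-0.15,-0.14,0,0,-6.4,0,-0.043,-0.18,-0.14,0,0,-6.4,0])

```text
t: 4.05
eef_pos: [0.5719, 0.0204, 0.169]
tool_rot: [-0.001, 0.997, 0.079, -0.0]
contact_force: [-0.5, -0.1, -0.6]
gripper_width: 0.293
grasp_force: 45.2
```

Request:
arm_command(commands=[0,-0.03,0,0,0,0,0,0,-0.055,0,0,0,0,0,0,-0.065,0,0,0,0,0,0,-0.065,0,0,0,0,0,0,-0.065,0,0,0,0,0])

```text
t: 4.55
eef_pos: [0.5628, 0.0799, 0.169]
tool_rot: [0.0, 0.997, 0.077, -0.0]
contact_force: [0.4, -0.5, -0.9]
gripper_width: 0.294
grasp_force: 45.2
```

```bash
python3 - <<'E'
from h import *
from station import *
o=get_obs();M=rot(o['tool_rot']).as_matrix();print(o['eef_pos'],np.degrees(np.arctan2(M[1,0],M[0,0])),M[2].round(3),o['contact_force'])
I=[]
for n in('side','wrist'):
    c=read_camera(n);np.savez(f'{n}2.npz',**c);I.append(cv2.convertScaleAbs(c['img'][:,:,::-1],alpha=1.6))
cv2.imwrite('pics/m2.png',np.hstack([I[0][40:300,130:400],I[1][:260]]))
E
```

```text
[0.56283203 0.07991436 0.16900583] 8.839237804209553 [-0.001  0.001 -1.   ] [ 0.37796469 -0.53243493 -0.87431215]
```

View pics/m2.png

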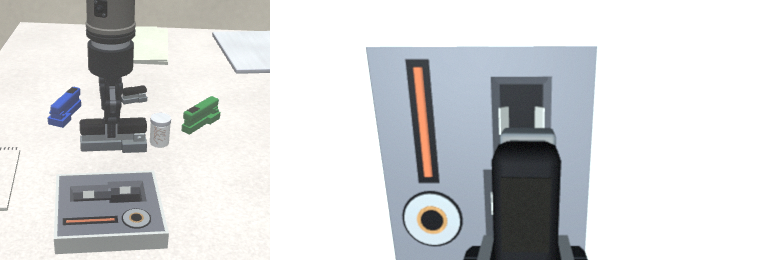

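The stapler is held level above the case, nose away from the robot. In the wrist view (columns less 270) the cutout's narrow-end mouth corners are at (221,77) and (282,77), and the stapler's arm spans columns 223–289. I refine the lateral offset from these.

```bash
python3 - <<'E'
from h import *
c=np.load('wrist2.npz');g=cv2.cvtColor(c['img'],cv2.COLOR_RGB2GRAY).astype(int)
print(g[90,205:300].tolist());print(g[60:100,250].tolist());print(g[215,205:310].tolist());print(g[120:170,256].tolist())
for p in[(221,77),(282,77)]:print(ray(c,p,.036).round(4))
top=.169-.0298+.056
for p in[(222.5,215),(289.5,215)]:print(ray(c,p,top).round(4))
print(ray(c,(256,150),top))
E
```

```text
[121, 121, 120, 123, 122, 121, 121, 121, 122, 120, 123, 121, 121, 121, 120, 113, 80, 61, 59, 59, 59, 59, 60, 60, 53, 41, 41, 37, 39, 40, 39, 39, 41, 41, 39, 40, 39, 39, 40, 38, 40, 40, 41, 40, 38, 40, 42, 41, 38, 39, 41, 39, 40, 39, 39, 40, 40, 39, 39, 35, 39, 39, 40, 39, 39, 38, 37, 46, 63, 73, 73, 75, 74, 74, 73, 73, 90, 111, 117, 117, 117, 117, 116, 115, 118, 117, 117, 116, 117, 116, 116, 116, 117, 116, 115]
[121, 121, 121, 120, 120, 121, 119, 121, 120, 121, 120, 120, 121, 120, 122, 121, 105, 69, 64, 63, 64, 67, 65, 61, 49, 39, 40, 37, 40, 40, 40, 38, 40, 40, 39, 38, 38, 38, 40, 36]
[107, 107, 107, 106, 108, 108, 106, 107, 108, 99, 78, 60, 60, 60, 58, 58, 62, 56, 24, 14, 18, 19, 21, 25, 28, 28, 26, 27, 30, 29, 30, 31, 31, 29, 28, 29, 30, 28, 30, 28, 27, 29, 32, 29, 29, 29, 29, 27, 30, 26, 28, 31, 31, 27, 28, 29, 30, 28, 31, 32, 28, 30, 29, 28, 29, 30, 28, 30, 31, 28, 31, 30, 28, 31, 24, 27, 22, 21, 18, 17, 18, 16, 16, 30, 75, 108, 108, 107, 107, 107, 106, 108, 106, 108, 108, 107, 106, 106, 106, 106, 107, 105, 107, 107, 105]
[36, 38, 37, 38, 35, 36, 37, 40, 45, 47, 47, 48, 52, 69, 89, 101, 106, 111, 115, 108, 77, 32, 8, 6, 10, 10, 9, 9, 11, 10, 15, 16, 16, 16, 23, 21, 21, 22, 24, 30, 30, 30, 30, 31, 33, 32, 33, 33, 32, 31]
[0.6368 0.1173 0.036 ]
[0.6441 0.07   0.036 ]
[0.5911 0.0959 0.1952]
[0.5949 0.0707 0.1952]
[0.61787287 0.0871475  0.1952    ]
```

Request:
arm_command(commands=[0.007,-0.004,0.02,0,0,0,0,0.007,-0.004,0.05,0,0,0,0,0.007,-0.004,0.07,0,0,0,0,0.007,-0.004,0.085,0,0,0,0,0.007,-0.004,0.095,0,0,0,0,0.007,-0.004,0.1,0,0,0,0,0.007,-0.004,0.105,0,0,0,0,0.007,-0.004,0.105,0,0,0,0])

```text
t: 5.45
eef_pos: [0.5691, 0.0865, 0.0643]
tool_rot: [0.0, 0.997, 0.078, 0.0]
contact_force: [-0.3, -0.1, -0.6]
gripper_width: 0.294
grasp_force: 45.2
```

Request:
arm_command(commands=[0,0,0.004,0,0,0,0,0,0,0.008,0,0,0,0,0,0,0.012,0,0,0,0,0,0,0.012,0,0,0,0])

```text
t: 5.85
eef_pos: [0.5686, 0.0865, 0.0518]
tool_rot: [0.0, 0.997, 0.078, -0.0]
contact_force: [-0.1, 0.3, -1.6]
gripper_width: 0.298
grasp_force: 45.2
```

Request:
arm_command(commands=[0,0.001,0.002,0,0,0,0,0,0.001,0.004,0,0,0,0,0,0.001,0.006,0,0,0,0,0,0.001,0.006,0,0,0,0])

```text
t: 6.25
eef_pos: [0.5695, 0.0848, 0.0464]
tool_rot: [0.0, 0.997, 0.077, 0.0]
contact_force: [0.5, -2.7, -0.7]
gripper_width: 0.295
grasp_force: 45.4
```

Request:
arm_command(commands=[0,0,0.002,0,0,0,0,0,0,0.004,0,0,0,0,0,0,0.004,0,0,0,0])

```text
t: 6.55
eef_pos: [0.5703, 0.0854, 0.0433]
tool_rot: [0.0, 0.997, 0.078, 0.001]
contact_force: [-0.8, -1.6, 6.7]
gripper_width: 0.297
grasp_force: 46.3
```

Request:
arm_command(commands=[0,0,0,0,0,0,1,0,0,0,0,0,0,1,0,0,0,0,0,0,1,0,0,0,0,0,0,1,0,0,0,0,0,0,1,0,0,-0.03,0,0,0,1,0,0,-0.06,0,0,0,1,0,0,-0.09,0,0,0,1])

```text
t: 7.35
eef_pos: [0.5688, 0.0856, 0.1331]
tool_rot: [-0.0, 0.997, 0.078, -0.0]
contact_force: [0.3, 0.1, -0.3]
gripper_width: 1.002
grasp_force: 0.0
```

Request:
arm_command(commands=[-0.002,0,-0.02,0,0,0,0,-0.002,0,-0.02,0,0,0,0,-0.002,0,-0.02,0,0,0,0,-0.002,0,-0.02,0,0,0,0,-0.002,0,-0.02,0,0,0,0,-0.002,0,-0.02,0,0,0,0,-0.002,0,-0.02,0,0,0,0,-0.002,0,-0.02,0,0,0,0])

```text
t: 8.15
eef_pos: [0.5671, 0.0853, 0.152]
tool_rot: [0.0, 0.997, 0.078, -0.0]
contact_force: [0.4, 0.5, 0.1]
gripper_width: -0.003
grasp_force: 0.0
```

```bash
python3 - <<'E'
from h import *
from station import *
o=get_obs();print(o['eef_pos'],o['gripper_width'],o['contact_force'])
I=[]
for n in('side','scene','wrist'):
    c=read_camera(n);np.savez(f'{n}3.npz',**c);I.append(cv2.convertScaleAbs(c['img'][:,:,::-1],alpha=1.6))
cv2.imwrite('pics/m3.png',np.hstack([cv2.resize(I[0][140:300,170:310],None,fx=1.8,fy=1.8),cv2.resize(I[1][200:340,210:385],None,fx=2.057,fy=2.057),I[2][:288,150:330]]))
E
```

```text
[0.56708039 0.08526188 0.15200749] -0.0027515109575506763 [0.44221504 0.46427023 0.07450932]
```

View pics/m3.png

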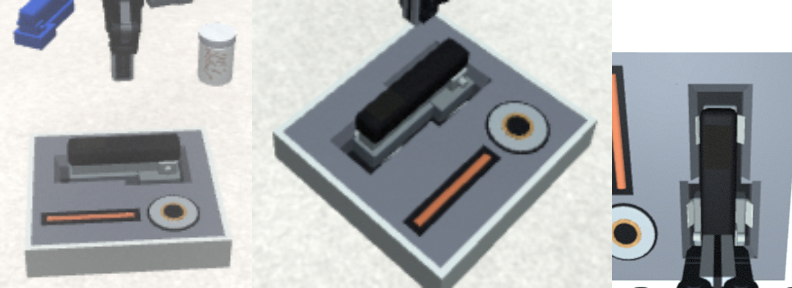

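The stapler stands in the cutout on its springs: centred, wide heel in the wide end, released. Now I press it down with the fingers shut.

Request:
arm_command(commands=[0,0.002,0.04,0,0,0,0,0,0.002,0.065,0,0,0,0,0,0.002,0.075,0,0,0,0,0,0.002,0.079,0,0,0,0,0,0.002,0.082,0,0,0,0,0,0.002,0.085,0,0,0,0,0,0.002,0.085,0,0,0,0])

```text
t: 9.0
eef_pos: [0.5694, 0.0841, 0.0691]
tool_rot: [-0.0, 0.997, 0.078, 0.002]
contact_force: [1.0, 1.0, 2.1]
gripper_width: -0.001
grasp_force: 1.0
```

Request:
arm_command(commands=[0,0,0.002,0,0,0,0,0,0,0.004,0,0,0,0,0,0,0.004,0,0,0,0])

```text
t: 9.3
eef_pos: [0.5688, 0.0832, 0.0647]
tool_rot: [0.0, 0.997, 0.078, 0.001]
contact_force: [0.8, -0.4, 4.7]
gripper_width: 0.002
grasp_force: 2.2
```

Request:
arm_command(commands=[0,0,0.002,0,0,0,0,0,0,0.003,0,0,0,0,0,0,0.004,0,0,0,0,0,0,0.004,0,0,0,0])

```text
t: 9.7
eef_pos: [0.5684, 0.0822, 0.062]
tool_rot: [0.001, 0.997, 0.077, 0.001]
contact_force: [-6.2, -3.1, 22.7]
gripper_width: 0.0
grasp_force: 10.7
```

Request:
arm_command(commands=[0,0,0.001,0,0,0,0,0,0,0.001,0,0,0,0])

```text
t: 9.9
eef_pos: [0.5685, 0.0822, 0.062]
tool_rot: [0.001, 0.997, 0.077, 0.001]
contact_force: [-9.5, -5.2, 30.5]
gripper_width: 0.0
grasp_force: 15.2
```

Request:
arm_command(commands=[0,0,-0.02,0,0,0,0,0,0,-0.06,0,0,0,0,0,0,-0.1,0,0,0,0,0,0,-0.13,0,0,0,0,0,0,-0.13,0,0,0,0])

```text
t: 10.4
eef_pos: [0.5703, 0.084, 0.1935]
tool_rot: [-0.001, 0.997, 0.078, 0.004]
contact_force: [0.3, 0.5, 0.7]
gripper_width: -0.0
grasp_force: 0.0
```

```bash
python3 - <<'E'
from h import *
from station import *
I=[]
for n in('side','scene','wrist'):
    c=read_camera(n);np.savez(f'{n}4.npz',**c);I.append(cv2.convertScaleAbs(c['img'][:,:,::-1],alpha=1.6))
    if n=='wrist':
        k=black(c['img'],(200,60,310,215),25);print(cv2.boundingRect(k),cv2.minAreaRect(k))
cv2.imwrite('pics/m4.png',np.hstack([cv2.resize(I[0][140:300,170:310],None,fx=1.8,fy=1.8),cv2.resize(I[1][200:340,210:385],None,fx=2.057,fy=2.057),I[2][:288,150:330]]))
print(get_obs()['contact_force'],get_obs()['eef_pos'])
E
```

```text
(239, 104, 33, 111) ((255.0, 159.0), (110.0, 32.0), 90.0)
[-0.41910354  1.00425788 -0.47313583] [0.56698483 0.08315184 0.1879665 ]
```

View pics/m4.png

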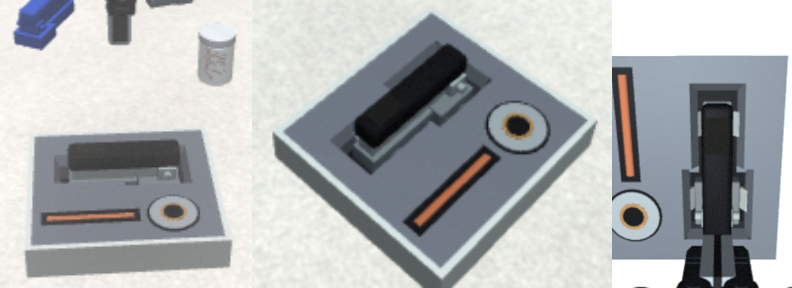

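The stapler now sits lower: its arm top dropped about 6 px in the enlarged side view, which matches about 7 mm. The shut fingers stopped hard at z = 0.062 m, the height expected with the stapler on the floor. It is clear of the robot, and the bystanders have not moved.

```bash
python3 -c "
from station import *
print(hand_in())"
```

```text
the job is handed in; nothing more can be done
None
```

The large stapler is pressed fully home in the empty cutout with its heel in the wide end, and it is released. The mini stapler and clip jar were left alone, and the job was handed in after about 10.5 s; no verdict came back.

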